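# Rack the shaver cases heavy end down

## Task

Put the three closed shaver cases away in the sloped rack, one to a trough, each lying flat on the bed between the ribs with its heavy end down at the foot ledge. The cases look the same at both ends, so lift each one by its middle to feel which end is heavy. Set them down without dropping them, and leave the pots, bottle, tumbler and jar where they stand.

Things in the scene. Friction and masses are not known exactly. Their poses are not given: they have to be found in the camera images.
- case1: one of 3 identical closed travel cases, pale grey: square bar 200 mm long, 36 wide, 36 high, grey band at mid-length. Ends look alike; one half holds a heavy shaver, the other almost nothing (0.27-0.41 kg in all; sags 0.07-0.16 N m about its middle when lifted). Heavy end drawn anew each time. Origin: underside centre; x along it (tells nothing of weight), z up
- case1_mid (a point): the centre of that case, at its band, 18 mm above the underside
- case2: one of 3 identical closed travel cases, pale grey: square bar 200 mm long, 36 wide, 36 high, grey band at mid-length. Ends look alike; one half holds a heavy shaver, the other almost nothing (0.27-0.41 kg in all; sags 0.07-0.16 N m about its middle when lifted). Heavy end drawn anew each time. Origin: underside centre; x along it (tells nothing of weight), z up
- case2_mid (a point): the centre of that case, at its band, 18 mm above the underside
- case3: one of 3 identical closed travel cases, pale grey: square bar 200 mm long, 36 wide, 36 high, grey band at mid-length. Ends look alike; one half holds a heavy shaver, the other almost nothing (0.27-0.41 kg in all; sags 0.07-0.16 N m about its middle when lifted). Heavy end drawn anew each time. Origin: underside centre; x along it (tells nothing of weight), z up
- case3_mid (a point): the centre of that case, at its band, 18 mm above the underside
- bay1: trough of the white sloped rack (fixed; 3 in a row, 94 mm apart; any case fits). Bed slopes 30 deg, low end to the robot. Origin: on the bed, 80 mm above the counter, where a case's middle lies when its low end touches the foot ledge (100 mm down the slope, 30 mm high). x: up the slope; y: across; z: out of the bed. Side ribs 9 mm high, 4 thick, 48 mm apart; bed ends 112 mm up the slope
- bay2: trough of the white sloped rack (fixed; 3 in a row, 94 mm apart; any case fits). Bed slopes 30 deg, low end to the robot. Origin: on the bed, 80 mm above the counter, where a case's middle lies when its low end touches the foot ledge (100 mm down the slope, 30 mm high). x: up the slope; y: across; z: out of the bed. Side ribs 9 mm high, 4 thick, 48 mm apart; bed ends 112 mm up the slope
- bay3: trough of the white sloped rack (fixed; 3 in a row, 94 mm apart; any case fits). Bed slopes 30 deg, low end to the robot. Origin: on the bed, 80 mm above the counter, where a case's middle lies when its low end touches the foot ledge (100 mm down the slope, 30 mm high). x: up the slope; y: across; z: out of the bed. Side ribs 9 mm high, 4 thick, 48 mm apart; bed ends 112 mm up the slope
- pot1: amber glass face-cream pot, round, 28 mm across and 45 mm high, standing on the mat between two cases (a bystander); origin: centre of its underside
- pot2: white face-cream pot, round, 28 mm across and 45 mm high, standing on the mat between two cases (a bystander); origin: centre of its underside
- lotion: grey lotion bottle, round, 54 mm across and 165 mm high, standing between mat and rack (a bystander); origin: centre of its underside
- tumbler: white ceramic tumbler, 72 mm across and 100 mm high, standing between mat and rack (a bystander); origin: centre of its underside
- jar: glass jar with steel lid, 70 mm across and 90 mm high, standing beyond mat and rack (a bystander); origin: centre of its underside
- mat: dark rubber mat under the cases, 320 x 300 mm, 4 mm thick, fixed; origin: centre of its underside; x along its 320 mm side. It lies on one side of the counter and the rack on the other; they may change sides

How it is judged:
At the end, for the whole second after the job is handed in: Each of the three cases lies in a trough of its own, flat on the bed (centre 12 to 25 mm off it), within 12 mm of the trough's centre line and about 9 degrees of its direction, its low end within 25 mm of the foot ledge, its heavy half the lower one, at rest (((x of case1_mid in the frame of bay1 between -0.012 and 0.025 m and y of case1_mid in the frame of bay1 between -0.012 and 0.012 m and z of case1_mid in the frame of bay1 between 0.012 and 0.025 m and angle between the x axis of case1 and the x axis of bay1, either way round below 0.15 rad and x of shaver1_c0 in the frame of bay1 below -0.02 m) or (x of case1_mid in the frame of bay2 between -0.012 and 0.025 m and y of case1_mid in the frame of bay2 between -0.012 and 0.012 m and z of case1_mid in the frame of bay2 between 0.012 and 0.025 m and angle between the x axis of case1 and the x axis of bay2, either way round below 0.15 rad and x of shaver1_c0 in the frame of bay2 below -0.02 m) or (x of case1_mid in the frame of bay3 between -0.012 and 0.025 m and y of case1_mid in the frame of bay3 between -0.012 and 0.012 m and z of case1_mid in the frame of bay3 between 0.012 and 0.025 m and angle between the x axis of case1 and the x axis of bay3, either way round below 0.15 rad and x of shaver1_c0 in the frame of bay3 below -0.02 m)) and ((x of case2_mid in the frame of bay1 between -0.012 and 0.025 m and y of case2_mid in the frame of bay1 between -0.012 and 0.012 m and z of case2_mid in the frame of bay1 between 0.012 and 0.025 m and angle between the x axis of case2 and the x axis of bay1, either way round below 0.15 rad and x of shaver2_c0 in the frame of bay1 below -0.02 m) or (x of case2_mid in the frame of bay2 between -0.012 and 0.025 m and y of case2_mid in the frame of bay2 between -0.012 and 0.012 m and z of case2_mid in the frame of bay2 between 0.012 and 0.025 m and angle between the x axis of case2 and the x axis of bay2, either way round below 0.15 rad and x of shaver2_c0 in the frame of bay2 below -0.02 m) or (x of case2_mid in the frame of bay3 between -0.012 and 0.025 m and y of case2_mid in the frame of bay3 between -0.012 and 0.012 m and z of case2_mid in the frame of bay3 between 0.012 and 0.025 m and angle between the x axis of case2 and the x axis of bay3, either way round below 0.15 rad and x of shaver2_c0 in the frame of bay3 below -0.02 m)) and ((x of case3_mid in the frame of bay1 between -0.012 and 0.025 m and y of case3_mid in the frame of bay1 between -0.012 and 0.012 m and z of case3_mid in the frame of bay1 between 0.012 and 0.025 m and angle between the x axis of case3 and the x axis of bay1, either way round below 0.15 rad and x of shaver3_c0 in the frame of bay1 below -0.02 m) or (x of case3_mid in the frame of bay2 between -0.012 and 0.025 m and y of case3_mid in the frame of bay2 between -0.012 and 0.012 m and z of case3_mid in the frame of bay2 between 0.012 and 0.025 m and angle between the x axis of case3 and the x axis of bay2, either way round below 0.15 rad and x of shaver3_c0 in the frame of bay2 below -0.02 m) or (x of case3_mid in the frame of bay3 between -0.012 and 0.025 m and y of case3_mid in the frame of bay3 between -0.012 and 0.012 m and z of case3_mid in the frame of bay3 between 0.012 and 0.025 m and angle between the x axis of case3 and the x axis of bay3, either way round below 0.15 rad and x of shaver3_c0 in the frame of bay3 below -0.02 m)) and linear speed of each of case1, case2, case3 below 0.02 m/s); the robot touches nothing.
It fails at once if a pot, the lotion bottle, the tumbler or the jar is moved more than 40 mm or knocked over (distance of any of pot1, pot2, lotion, tumbler, jar from where it was at the start of the episode above 0.04 m or angle between any of pot1, pot2, lotion, tumbler, jar's own z axis and vertical above 0.5 rad).
It fails at once if a case is dropped (falls or slides free faster than 0.6 m/s) ((linear speed of case1 above 0.6 m/s and contact force between case1 and the fingers below 0.05 N) or (linear speed of case2 above 0.6 m/s and contact force between case2 and the fingers below 0.05 N) or (linear speed of case3 above 0.6 m/s and contact force between case3 and the fingers below 0.05 N)).
It also fails if it takes over 72 s, if anything falls off the work surface, if the arm or the gripper's body presses on something with over 40 N, if the wrist force passes 120 N, or if a joint passes its speed limit or range.

## Robot

A 7-joint arm with a two-finger parallel gripper is mounted at the origin on the work surface. World frame = base frame: x ahead of the robot, y to its left, z up, the work surface at z = 0. Lengths are in m, angles in rad, forces in N, time in s.
With the tool pointing down it reaches from about 0.425 to 0.8 m from the base axis. Payload 8.3 kg.
Tool frame: the origin (TCP) lies midway between the tips of the shut fingers; the grasp point (between the pads) lies 19 mm behind it; z points along the fingers, y is the line along which they close (so a half turn about z gives the same grasp; the last joint's range is limited). The gripper opens to 85 mm and grips with 20 to 120 N. Pads are 22 mm wide; open, the fingers measure 114 mm over their backs; the gripper's body (76 mm by 85 mm) begins 54 mm behind the grasp point. The pads swing forward as they close: fully open they stand 13 mm farther back than shut.
Start: joints at [-1.353, 0.383, 0.016, 1.37, -0.006, 1.388, -0.046], TCP at [0.173, 0.601, 0.231] pointing down, gripper open.
Joint ranges: [-2.95, 2.95], [-0.25, 2.06], [-1.52, 1.56], [0.18, 2.33], [-1.44, 4.58], [0.02, 2.06], [-3.01, 3.01]. Speed limits (rad/s): [2.39, 2.39, 3.01, 3.01, 3.14, 3.14, 3.14].

## Interface

Orientations are given as a unit quaternion [w, x, y, z].
In Python, from rig import arm gives the robot as it stands.
- The arm moves only by the shell command python3 nudge.py 'ROWS' [FORCE]. ROWS is a JSON list of rows, 1 to 5 of them, each of 5 numbers: dx, dy, dz in cm, then a turn about the tool's z in units of 0.2 rad, then the finger opening in m; each row is the pose to reach, as a shift and turn from the pose commanded when the command began, along the tool's axes at that moment; what a row does not reach only later rows make up. A row lasts 1/12 s, in which the tool goes at most 0.0417 m and 0.125 rad, less where a joint would pass 70% of its speed; a pose out of reach is approached as far as the arm can. The fingers move at their own pace and stop on an object; FORCE is the grip in N (left out, the last holds). Time passes only in rows, so rows that do not move let the fingers close. It prints the time, the measured TCP pose, the force, the opening and the grip force at its end. Input that does not fit is refused with a message, and nothing moves.
- arm.observe(): the state, without advancing time (a new reading comes with each control period).
- arm.grab_frame(name): name is "side" or "top" or "wrist"; returns (picture, depth): 480x640x3 uint8, red, green, blue; 480x640 float32, m along the optical axis (not along the pixel's ray), 0 where there is no reading.
- arm.camera_info(name): a dict with "mtx" (3x3 intrinsics, pixels), "R" (3x3) and "t" (3): a world point X has camera coordinates R X + t; the wrist camera has in their place "T_tool_cam" (4x4, takes a point from camera to tool coordinates, whose origin is the TCP and whose axes are the flange's). Camera axes: x right, y down, z forward; pixel columns grow to the right and rows downward; lengths in m; the calibration is good to about 2 mm. The wrist camera is an equidistant fisheye: a pixel r from the principal point sees the ray r / f radians off the axis. A picture is of the moment at which its call begins: read the wrist's pose just before it. camera_info takes no time and is no camera call.
- arm.sign_off(): hands the job in; it is judged then, once.
The state is a dict: "clock": time; "q": joint angles; "qvel": joint speeds; "tau": joint torques, N m; "tool_pos": TCP position; "eef_rot": TCP orientation; "wrist_force": force on the tool from outside, world axes, zero at the start; "ft_torque": the same for the moment, N m; "gripper_width": finger opening in m; "finger_force": force on a finger pad.
Only numpy, scipy, OpenCV 4.12 (cv2) and the standard library are available. Lean on these libraries where they do the work, as an engineer would, in place of code of your own. Each camera call takes 0.05 s, during which the arm holds its last target. There are 200 camera calls.

## Working session

There is one attempt and no reset: what is moved stays moved. The work goes in short steps, Python scripts to look and compute and a shell command to move; the robot and the scene stay as the last step left them, time stands still between calls to the robot, and variables do not carry over. Pictures are saved under pics/ and viewed, at most 10 in all, crops included, and the job is handed in when it is done.

```bash
ls; mkdir -p pics
python3 - <<'E'
from rig import arm
import cv2,numpy as np
np.set_printoptions(precision=4,suppress=True)
print(arm.observe())
for n in ("top","side"):
    p,d=arm.grab_frame(n); cv2.imwrite(f"pics/{n}0.png",p[:,:,::-1]); np.save(f"pics/{n}0.npy",d)
    print(n,arm.camera_info(n))
print(arm.camera_info("wrist"))
E
```

```text
nudge.py
pics
rig.py
{'clock': 0.0, 'q': array([-1.3529,  0.3842,  0.0164,  1.3711, -0.0063,  1.3882, -0.0465]), 'qvel': array([-0.0007, -0.0007,  0.0013, -0.0018,  0.0025,  0.0006,  0.    ]), 'tau': array([  0.0003, -62.7598,   0.8445, -37.1825,   0.0166,   0.0142,
         0.    ]), 'tool_pos': array([0.1731, 0.6001, 0.2303]), 'eef_rot': array([-0.0001,  0.1399,  0.9902, -0.001 ]), 'wrist_force': array([0.3794, 0.0594, 0.2033]), 'ft_torque': array([ 0.0556, -0.0234,  0.0563]), 'finger_force': 0.0, 'gripper_width': 0.08523880435091481}
top {'mtx': array([[468.7759,   0.    , 317.6863],
       [  0.    , 468.7759, 233.9669],
       [  0.    ,   0.    ,   1.    ]]), 'R': array([[-0.0237, -0.9997, -0.0025],
       [-0.986 ,  0.0238, -0.165 ],
       [ 0.165 , -0.0014, -0.9863]]), 't': array([-0.0015,  0.6099,  0.9552])}
side {'mtx': array([[547.9043,   0.    , 311.8882],
       [  0.    , 547.9043, 239.8691],
       [  0.    ,   0.    ,   1.    ]]), 'R': array([[-0.9848, -0.1731,  0.0115],
       [-0.1018,  0.5228, -0.8464],
       [ 0.1405, -0.8347, -0.5325]]), 't': array([0.618 , 0.1194, 0.8422])}
{'mtx': array([[371.6483,   0.    , 321.7447],
       [  0.    , 371.6483, 244.0541],
       [  0.    ,   0.    ,   1.    ]]), 'T_tool_cam': array([[-0.    , -0.9598, -0.2806,  0.0717],
       [ 1.    , -0.    , -0.0001,  0.0002],
       [ 0.0001, -0.2806,  0.9598, -0.1432],
       [ 0.    ,  0.    ,  0.    ,  1.    ]])}
```
View pics/top0.png

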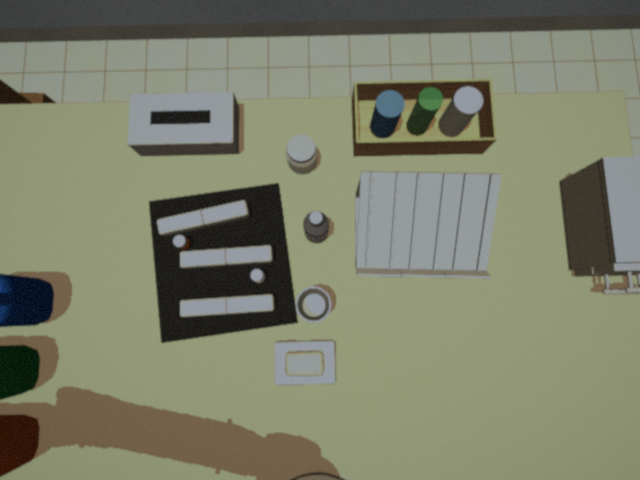

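View pics/side0.png

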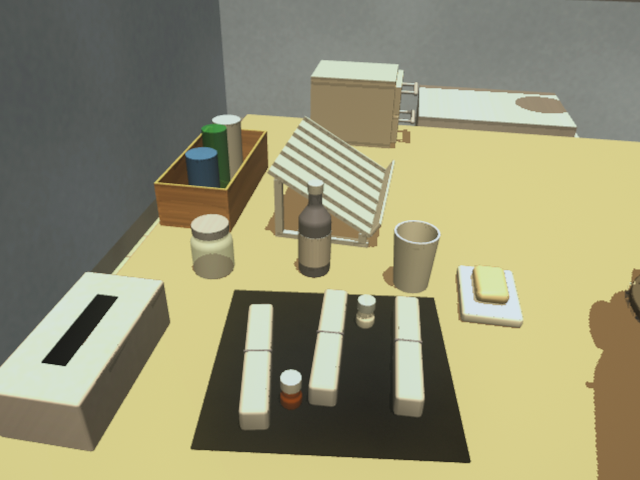

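Top view: three cases on the mat, bands at about (203,217), (226,257) and (226,306). Pots at (181,241) and (258,275), bottle (316,226), tumbler (313,303), jar (301,153), rack columns 357–498, rows 172–277. The side view agrees with this.

Create h.py:
```python
from rig import arm
import cv2,numpy as np
np.set_printoptions(precision=4,suppress=True)
def cloud(n,d):
    c=arm.camera_info(n);v,u=np.mgrid[:480,:640];r=np.linalg.inv(c["mtx"])@np.stack([u.ravel(),v.ravel(),np.ones(u.size)])
    return ((r*d.ravel()-c["t"][:,None]).T@c["R"]).reshape(480,640,3)
```

Run:
```python
from h import *
d=np.load("pics/top0.npy");P=cloud("top",d);I=cv2.imread("pics/top0.png")
print("arm px",[ (lambda q:q[:2]/q[2])(arm.camera_info("top")["mtx"]@(arm.camera_info("top")["R"]@np.array(x)+arm.camera_info("top")["t"])) for x in [(0.173,.6,.2),(0,0,0)]])
z=P[...,2];g=I.min(2)>110
m=((z>.03)&(z<.046)&g).astype(np.uint8); m[:,:150]=0;m[:,300:]=0;m[:190]=0;m[330:]=0
n,l,s,c=cv2.connectedComponentsWithStats(m)
for i in range(1,n):
    if s[i,4]>200:
        q=P[l==i]; r=cv2.minAreaRect((q[:,:2]*1000).astype(np.float32)); print(s[i],r,np.median(q[:,2]))
for nm,(u,v) in dict(pot1=(180,241),pot2=(257,274),lot=(316,219),tum=(314,303),jar=(301,148),mat=(220,235)).items(): print(nm,P[v-2:v+3,u-2:u+3].reshape(-1,3).mean(0))
for k in ("top","side"):
    d=np.load(f"pics/{k}0.npy");Q=cloud(k,d)
    a=Q[180:272,372:490].reshape(-1,3) if k=="top" else Q[150:215,290:380].reshape(-1,3)
    a=a[(a[:,2]>.02)]
    # robust plane
    for _ in range(8):
        A=np.c_[a[:,:2],np.ones(len(a))];w,*_=np.linalg.lstsq(A,a[:,2],rcond=None);e=a[:,2]-A@w;a=a[(abs(e)<max(.004,1.5*e.std()))]
    print(k,w,np.degrees(np.arctan(np.hypot(*w[:2]))),np.degrees(np.arctan2(w[1],w[0])),len(a),e.std(),a.min(0),a.max(0))
cv2.imwrite("pics/rack0.png",cv2.resize(I[160:290,345:505],None,fx=5,fy=4.6,interpolation=cv2.INTER_CUBIC))
```

```text
arm px [array([-43.8628, 484.9163]), array([316.9383, 533.2834])]
[ 157  200   90   34 1345] ((656.6409912109375, 237.4052734375), (34.298255920410156, 198.04461669921875), 12.022855758666992) 0.03817315043078762
[ 180  246   91   21 1393] ((568.8327026367188, 185.12283325195312), (33.708431243896484, 196.21446228027344), 2.429537773132324) 0.03840082259747325
[ 180  295   93   22 1471] ((463.6461181640625, 182.14442443847656), (33.41783905029297, 196.82752990722656), 2.5050785541534424) 0.03829229176296692
pot1 [0.602  0.28   0.0477]
pot2 [0.5272 0.1147 0.0476]
lot [ 0.6198 -0.0134  0.164 ]
tum [ 0.4643 -0.0044  0.0036]
jar [0.7759 0.0138 0.1274]
mat [0.6206 0.2036 0.0029]
top [ 0.5759 -0.0261 -0.2838] 29.961754904438553 -2.5999680891422923 8947 0.0017203108869012402 [ 0.5253 -0.38    0.0265] [ 0.706  -0.1283  0.1309]
side [ 0.5738 -0.0221 -0.2803] 29.86395137076658 -2.20359529746887 3065 0.0015577087729235434 [ 0.5335 -0.363   0.0301] [ 0.7084 -0.0955  0.1311]
```

View pics/rack0.png

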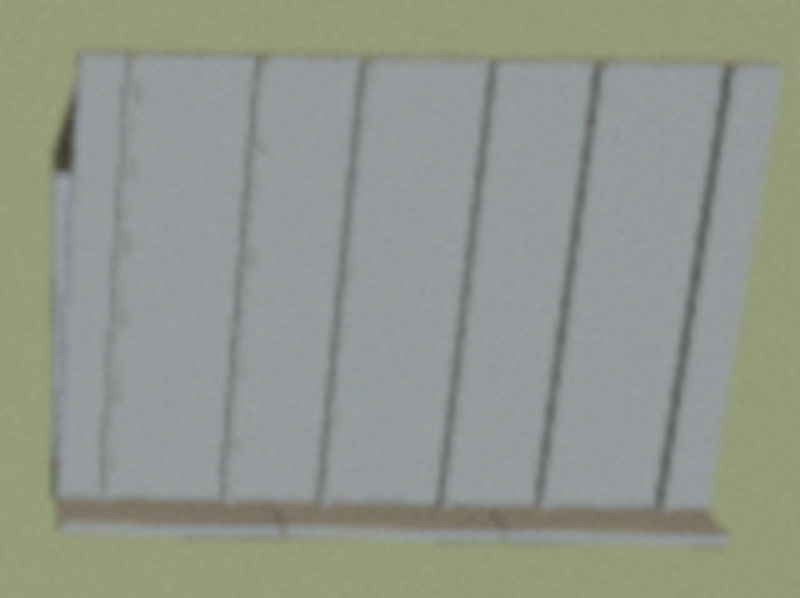

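The crop shows six rib lines. Top/bottom columns at rows 60/500 are 128/105, 256/225, 362/321, 492/441, 598/541 and 728/661, so the troughs are lines 1–2, 3–4 and 5–6.

Run:
```python
from h import *
c=arm.camera_info("top");Ki=np.linalg.inv(c["mtx"]);C=-c["R"].T@c["t"]
w=np.array([.575,-.024,-.2820])
def hit(u,v,dz):
    r=c["R"].T@Ki@np.array([345+u/5,160+v/4.6,1]); n=np.array([w[0],w[1],-1]); s=-(n@C+w[2]+dz)/(n@r); return C+s*r
L=[]
for a,b in((128,105),(256,225),(362,321),(492,441),(598,541),(728,661)):
    p,q=hit(a,60,.005),hit(b,500,.005); y=lambda x:q[1]+(p[1]-q[1])*(x-q[0])/(p[0]-q[0]); L.append(y(.618)); print(p,q,np.degrees(np.arctan2(p[1]-q[1],p[0]-q[0])),y(.618))
print(np.diff(L),[(L[i]+L[i+1])/2-.002 for i in(0,2,4)])
o=arm.observe();print(o["tool_pos"])
```

```text
[ 0.7161 -0.1247  0.1378] [ 0.5342 -0.1185  0.033 ] -1.9596104318705927 -0.12134899942579831
[ 0.7147 -0.1758  0.1382] [ 0.5329 -0.1701  0.0335] -1.7865642890900066 -0.17278252291086046
[ 0.7136 -0.2181  0.1385] [ 0.5319 -0.2114  0.0339] -2.1006351007862234 -0.2145576389546986
[ 0.7122 -0.2698  0.139 ] [ 0.5306 -0.2629  0.0344] -2.1788411131993737 -0.26625418953585656
[ 0.711  -0.312   0.1393] [ 0.5296 -0.3058  0.0348] -1.951100406786105 -0.308835295160012
[ 0.7097 -0.3637  0.1398] [ 0.5283 -0.3572  0.0353] -2.0293148594303423 -0.3604132573769911
[-0.0514 -0.0418 -0.0517 -0.0426 -0.0516] [np.float64(-0.1490657611683294), np.float64(-0.24240591424527758), np.float64(-0.33662427626850155)]
[0.1731 0.6001 0.2304]
```

```bash
cat > d.py <<'E'
import sys
from h import *
from scipy.spatial.transform import Rotation as Ro
o=arm.observe();q=o["eef_rot"];R=Ro.from_quat([*q[1:],q[0]]).as_matrix()
yaw=np.degrees(np.arctan2(R[1,1],R[0,1]))
print("t",o["clock"],"pos",o["tool_pos"],"yaw",yaw,"q",o["q"],"F",o["wrist_force"],"T",o["ft_torque"],"w",o["gripper_width"],o["finger_force"])
if len(sys.argv)>4:
    x=list(map(float,sys.argv[1:])); print("d",R.T@(np.array(x[:3])-o["tool_pos"]),"turn",np.radians((yaw-x[3]+180)%360-180))
E
python3 d.py .4636 .1821 .1 2.5
```

```text
t 0.1 pos [0.1731 0.6001 0.2304] yaw 73.91275326046295 q [-1.3529  0.3842  0.0164  1.3711 -0.0063  1.3882 -0.0465] F [-0.0921  0.1837 -0.2972] T [-0.0679 -0.0218 -0.0326] w 0.08545941507424382 0.0
d [-0.395  -0.3209  0.1309] turn 1.2463876723093943
```

The rows are not in the units I measure in: shifts go in cm and turns go in units of 0.2 rad. I convert before sending: -0.15 m is -15, -0.122 m is -12.2.

```bash
python3 nudge.py '[[-3, -2.45, 0, 0, 0.06], [-6, -4.9, 0, 0, 0.06], [-9, -7.35, 0, 0, 0.06], [-12, -9.8, 0, 0, 0.06], [-15, -12.2, 0, 0, 0.06]]' && python3 nudge.py '[[-3, -2.45, 0, 0, 0.06], [-6, -4.9, 0, 0, 0.06], [-9, -7.35, 0, 0, 0.06], [-12, -9.8, 0, 0, 0.06], [-15, -12.2, 0, 0, 0.06]]' && python3 nudge.py '[[-3, -2.45, 0, 0.6, 0.06], [-6, -4.9, 0, 1.2, 0.06], [-9.5, -7.7, 0, 1.8, 0.06], [-9.5, -7.7, 0, 2.4, 0.06], [-9.5, -7.7, 0, 3, 0.06]]' && python3 nudge.py '[[0, 0, 0, 0.6, 0.06], [0, 0, 0, 1.2, 0.06], [0, 0, 0, 1.8, 0.06], [0, 0, 0, 2.4, 0.06], [0, 0, 0, 3, 0.06]]'; python3 d.py .4636 .1821 .02 2.5
```

```text
clock: 0.52
tool_pos: [0.2841, 0.4398, 0.2308]
eef_rot: [-0.0, 0.14, 0.99, -0.0]
wrist_force: [0.9, 0.6, 0.1]
gripper_width: 0.0599
finger_force: 0.0
clock: 0.93
tool_pos: [0.3943, 0.281, 0.2311]
eef_rot: [-0.0, 0.14, 0.99, -0.0]
wrist_force: [0.3, -0.1, -0.3]
gripper_width: 0.0601
finger_force: 0.0
clock: 1.35
tool_pos: [0.4653, 0.1789, 0.2311]
eef_rot: [0.0, 0.432, 0.902, -0.0]
wrist_force: [-1.1, 0.7, -0.7]
gripper_width: 0.0603
finger_force: 0.0
clock: 1.77
tool_pos: [0.4635, 0.1825, 0.2309]
eef_rot: [-0.0, 0.677, 0.736, -0.0]
wrist_force: [0.9, -0.1, -0.2]
gripper_width: 0.0602
finger_force: 0.0
t 1.7667 pos [0.4635 0.1825 0.2309] yaw 4.814595070085657 q [-0.8374  0.1066  0.4342  1.7266 -0.0462  1.3193 -0.3098] F [ 0.8532 -0.1264 -0.1548] T [-0.0198  0.0415  0.0381] w 0.06022839119016121 0.0
d [-0.0003  0.0003  0.2109] turn 0.04039730482342366
```

Converted, 0.16 m is 16, 0.12 m is 12, 0.04 rad is 0.2.

```bash
python3 nudge.py '[[0, 0, 4, 0.2, 0.06], [0, 0, 8, 0.2, 0.06], [0, 0, 12, 0.2, 0.06], [0, 0, 16, 0.2, 0.06]]' && python3 nudge.py '[[0, 0, 3, 0, 0.06], [0, 0, 4.5, 0, 0.06], [0, 0, 5.1, 0, 0.06], [0, 0, 5.1, 0, 0.06]]' && python3 nudge.py '[[0, 0, 0, 0, 0.03], [0, 0, 0, 0, 0.03], [0, 0, 0, 0, 0.03], [0, 0, 0, 0, 0.03], [0, 0, 0, 0, 0.03]]' 60 ; python3 d.py
```

```text
clock: 2.1
tool_pos: [0.4634, 0.1825, 0.0697]
eef_rot: [0.0, 0.689, 0.725, 0.0]
wrist_force: [0.3, 0.6, -0.4]
gripper_width: 0.06
finger_force: 0.0
clock: 2.43
tool_pos: [0.4626, 0.1821, 0.0189]
eef_rot: [-0.0, 0.689, 0.725, -0.002]
wrist_force: [0.8, -0.3, -0.3]
gripper_width: 0.06
finger_force: 0.0
clock: 2.85
tool_pos: [0.4649, 0.1832, 0.022]
eef_rot: [0.0, 0.689, 0.725, 0.002]
wrist_force: [-0.4, -1.0, 8.3]
gripper_width: 0.0345
finger_force: 61.3
t 2.85 pos [0.4649 0.1832 0.022 ] yaw 2.863693819110536 q [-0.784   0.3483  0.4048  1.9662 -0.1794  0.8583 -0.2335] F [-0.3889 -0.9931  8.2682] T [-0.1209  0.3504 -0.0306] w 0.03454420286954575 61.26075625419617
```

Converted, -0.08 m is -8, -0.05 m is -5.

```bash
python3 nudge.py '[[0, 0, -2, 0, 0.03], [0, 0, -5, 0, 0.03], [0, 0, -8, 0, 0.03], [0, 0, -8, 0, 0.03], [0, 0, -8, 0, 0.03]]' && python3 d.py && python3 nudge.py '[[0, 0, 0, 0, 0.03], [0, 0, 0, 0, 0.03]]' && python3 d.py
python3 - <<'E'
from h import *
p,d=arm.grab_frame("side");cv2.imwrite("pics/s1.png",p[200:440,150:510,::-1].repeat(2,0).repeat(2,1))
E
```

```text
clock: 3.27
tool_pos: [0.4649, 0.1834, 0.1022]
eef_rot: [0.0, 0.689, 0.725, 0.002]
wrist_force: [0.6, 0.6, -4.9]
gripper_width: 0.0343
finger_force: 62.0
t 3.2667 pos [0.4649 0.1834 0.1022] yaw 2.8725373993019416 q [-0.818   0.2296  0.4328  1.8995 -0.1129  1.0314 -0.2874] F [ 0.6357  0.5961 -4.8738] T [0.1551 0.0016 0.0154] w 0.03427675300468664 62.00285196304321
clock: 3.43
tool_pos: [0.4626, 0.1823, 0.099]
eef_rot: [-0.0, 0.689, 0.725, -0.001]
wrist_force: [-0.2, 0.1, -3.7]
gripper_width: 0.0349
finger_force: 62.0
t 3.4333 pos [0.4626 0.1823 0.099 ] yaw 2.8750517136049267 q [-0.8176  0.2336  0.432   1.903  -0.1131  1.0311 -0.2873] F [-0.1918  0.1255 -3.7197] T [ 0.1036 -0.0081  0.0118] w 0.034924785493742824 61.99221968650818
```

View pics/s1.png

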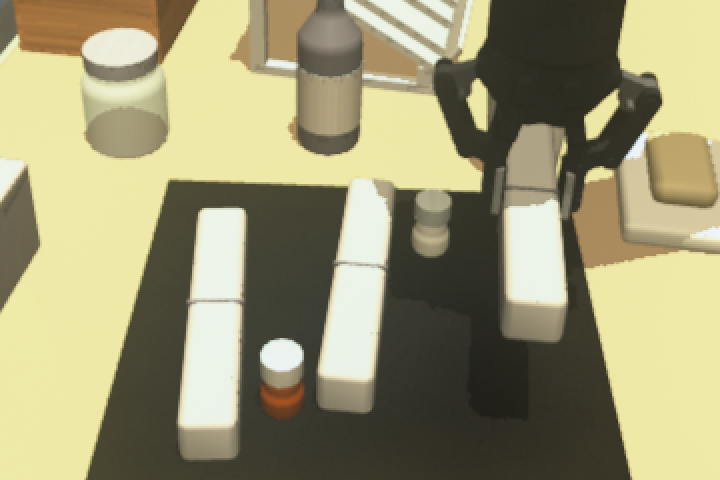

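The held case is level, and its band at (530,188) sits between the pads. Torque x is about +0.1, so the heavy end is at −y; more readings follow while lifting.

```bash
python3 nudge.py '[[0, 0, -4, 0, 0.03], [0, 0, -8, 0, 0.03], [0, 0, -12, 0, 0.03], [0, 0, -16, 0, 0.03], [0, 0, -16, 0, 0.03]]' && python3 d.py | cut -c1-20 ; for i in 1 2 3; do python3 nudge.py '[[0, 0, 0, 0, 0.03]]' >/dev/null; python3 d.py | grep -o "F.*" ; done; python3 d.py .605 -.3366 .26 -92
```

```text
clock: 3.9
tool_pos: [0.4667, 0.1836, 0.2674]
eef_rot: [0.001, 0.689, 0.724, 0.005]
wrist_force: [1.4, 0.5, -3.3]
gripper_width: 0.0348
finger_force: 62.9
t 3.9 pos [0.4667 0.
F [ 0.1796  0.5438 -5.0915] T [ 0.133  0.023 -0.002] w 0.03437400833571566 62.85705864429474
F [ 0.4449 -0.2502 -4.7782] T [0.1259 0.0233 0.0259] w 0.0343686152790463 62.82347559928894
F [-0.3109  0.2391 -3.5425] T [ 0.1483  0.0488 -0.0063] w 0.03457515722728032 62.87050276994705
t 4.15 pos [0.4626 0.1823 0.2579] yaw 2.869873679329211 q [-0.8504  0.0929  0.4452  1.6807 -0.0401  1.3814 -0.3491] F [-0.3109  0.2391 -3.5425] T [ 0.1483  0.0488 -0.0063] w 0.03457515722728032 62.87050276994705
d [-0.5253  0.1162 -0.0015] turn 1.6557916566554016
```

```bash
python3 nudge.py '[[-3, 0.7, 0, 0, 0.03], [-6.5, 1.45, 0, 0, 0.03], [-10, 2.2, 0, 0, 0.03], [-13.8, 3.05, 0, 0, 0.03], [-17.5, 3.87, 0, 0, 0.03]]' && python3 nudge.py '[[-3.8, 0.83, 0, 0, 0.03], [-7.5, 1.66, 0, 0, 0.03], [-11.2, 2.49, 0, 0, 0.03], [-15, 3.32, 0, 0, 0.03], [-18.7, 4.15, 0, 0, 0.03]]' && python3 nudge.py '[[-3.8, 0.83, 0, 0.5, 0.03], [-7.5, 1.66, 0, 1.1, 0.03], [-11.2, 2.5, 0, 1.7, 0.03], [-15, 3.3, 0, 2.3, 0.03], [-16.3, 3.6, 0, 2.9, 0.03]]' && python3 nudge.py '[[0, 0, 0, 0.6, 0.03], [0, 0, 0, 1.2, 0.03], [0, 0, 0, 1.8, 0.03], [0, 0, 0, 2.4, 0.03], [0, 0, 0, 3, 0.03]]'&& python3 nudge.py '[[0, 0, 0, 0.6, 0.03], [0, 0, 0, 1.2, 0.03], [0, 0, 0, 1.8, 0.03], [0, 0, 0, 2.375, 0.03], [0, 0, 0, 2.375, 0.03]]'; python3 d.py .605 -.3366 .098 -92
```

```text
clock: 4.57
tool_pos: [0.5103, 0.0081, 0.2583]
eef_rot: [-0.001, 0.689, 0.725, -0.001]
wrist_force: [1.3, 0.1, -3.7]
gripper_width: 0.0348
finger_force: 62.9
clock: 4.98
tool_pos: [0.5613, -0.1764, 0.258]
eef_rot: [-0.001, 0.689, 0.725, -0.001]
wrist_force: [1.0, -0.6, -3.4]
gripper_width: 0.0349
finger_force: 62.9
clock: 5.4
tool_pos: [0.6039, -0.3417, 0.2563]
eef_rot: [-0.001, 0.871, 0.492, -0.003]
wrist_force: [-1.0, -1.3, -4.7]
gripper_width: 0.0348
finger_force: 63.2
clock: 5.82
tool_pos: [0.6055, -0.3356, 0.2574]
eef_rot: [-0.001, 0.977, 0.215, -0.002]
wrist_force: [0.1, 0.3, -4.4]
gripper_width: 0.0346
finger_force: 63.2
clock: 6.23
tool_pos: [0.6057, -0.3354, 0.2575]
eef_rot: [-0.001, 1.0, -0.02, -0.002]
wrist_force: [-0.2, -0.2, -3.7]
gripper_width: 0.0343
finger_force: 63.2
t 6.2333 pos [ 0.6057 -0.3354  0.2575] yaw -92.28967879873417 q [-0.0812  0.7113  1.0392  1.1265 -0.5962  1.6012 -0.7996] F [-0.1621 -0.2371 -3.7207] T [ 0.0021 -0.197  -0.029 ] w 0.03432451772866453 63.15899223089218
d [-0.      0.0014  0.1595] turn -0.0050558488111332915
```

```bash
python3 nudge.py '[[0, 0.14, 3, 0, 0.03], [0, 0.14, 6, 0, 0.03], [0, 0.14, 9, 0, 0.03], [0, 0.14, 10, 0, 0.03]]' 20; python3 d.py; python3 nudge.py '[[0, 0, 0.6, 0, 0.03], [0, 0, 1.2, 0, 0.03], [0, 0, 1.8, 0, 0.03], [0, 0, 2.4, 0, 0.03], [0, 0, 3, 0, 0.03]]'; python3 d.py .605 -.3366 .098 -92;  python3 - <<'E'
from h import *
p,d=arm.grab_frame("side");cv2.imwrite("pics/s2.png",cv2.resize(p[60:300,200:460,::-1],None,fx=2.2,fy=2.2))
E
```

```text
clock: 6.57
tool_pos: [0.6041, -0.3352, 0.1536]
eef_rot: [-0.002, 1.0, -0.015, -0.004]
wrist_force: [-0.5, 2.3, -5.4]
gripper_width: 0.0347
finger_force: 63.1
t 6.5667 pos [ 0.6041 -0.3352  0.1536] yaw -91.7589555371851 q [-0.1057  0.7667  1.001   1.2929 -0.631   1.4159 -0.7451] F [-0.5471  2.2599 -5.3706] T [ 0.0878 -0.1279 -0.02  ] w 0.03474123477505575 63.10607761144638
clock: 6.98
tool_pos: [0.605, -0.3392, 0.1326]
eef_rot: [0.001, 1.0, -0.017, 0.0]
wrist_force: [-6.6, 1.1, 1.6]
gripper_width: 0.0348
finger_force: 64.3
t 6.9833 pos [ 0.605  -0.3392  0.1326] yaw -91.98775356303015 q [-0.1052  0.7818  0.9937  1.3216 -0.6454  1.3702 -0.7346] F [-6.5712  1.1306  1.6422] T [0.1698 0.774  0.0986] w 0.03482216383525334 64.34420138597488
d [-0.0001 -0.0027  0.0346] turn 0.00021374064676202325
```

View pics/s2.png

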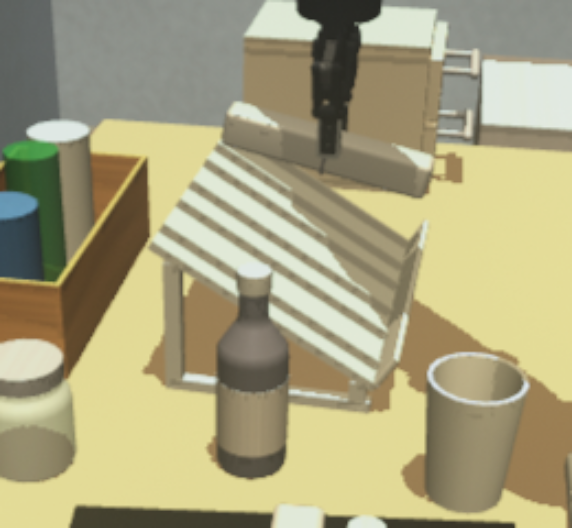

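The uphill end rests on the bed and the case is turning in the grip, with its lower end at (415,185) clear of the ledge at (418,240). Continuing.

Converted, 0.022 m is 2.2, 0.018 m is 1.8.

```bash
python3 nudge.py '[[0, -0.1, 0.6, 0, 0.034], [0, -0.2, 1.2, 0, 0.034], [0, -0.2, 1.8, 0, 0.034], [0, -0.2, 2.2, 0, 0.034], [0, -0.2, 2.2, 0, 0.034]]' 20; python3 d.py .605 -.3366 .098 -92
```

```text
clock: 7.45
tool_pos: [0.6065, -0.3354, 0.1082]
eef_rot: [0.0, 1.0, -0.017, 0.0]
wrist_force: [-1.5, -0.4, -0.6]
gripper_width: 0.0345
finger_force: 64.1
t 7.45 pos [ 0.6065 -0.3354  0.1082] yaw -91.92383172017307 q [-0.1091  0.8001  0.9792  1.3499 -0.6602  1.3301 -0.7275] F [-1.5188 -0.4058 -0.6107] T [-0.3227 -0.3115 -0.1791] w 0.034465972945000416 64.10015165805817
d [-0.0015  0.0013  0.0102] turn 0.0013293872685603144
```

Converted, 0.006 m is 0.6, 0.003 m is 0.3.

```bash
python3 nudge.py '[[0, 0, 0.3, 0, 0.034], [0, 0, 0.6, 0, 0.034], [0, 0, 0.6, 0, 0.034]]' 20; python3 nudge.py '[[0, 0, 0.2, 0, 0.034], [0, 0, 0.4, 0, 0.034], [0, 0, 0.4, 0, 0.034]]' 20; python3 d.py;  python3 - <<'E'
from h import *
p,d=arm.grab_frame("side");cv2.imwrite("pics/s3.png",cv2.resize(p[60:240,240:440,::-1],None,fx=3,fy=3))
E
```

```text
clock: 7.7
tool_pos: [0.6064, -0.3351, 0.1019]
eef_rot: [-0.0, 1.0, -0.017, 0.0]
wrist_force: [-0.7, -0.5, 0.5]
gripper_width: 0.0346
finger_force: 64.2
clock: 7.95
tool_pos: [0.6063, -0.3353, 0.0992]
eef_rot: [0.0, 1.0, -0.017, 0.0]
wrist_force: [-2.8, 2.6, 6.0]
gripper_width: 0.0345
finger_force: 64.6
t 7.95 pos [ 0.6063 -0.3353  0.0992] yaw -91.92800052000511 q [-0.1085  0.8075  0.9742  1.3598 -0.6663  1.3153 -0.7231] F [-2.7626  2.5531  5.9926] T [0.1944 0.1448 0.0143] w 0.034477028312201875 64.63353127241135
```

View pics/s3.png

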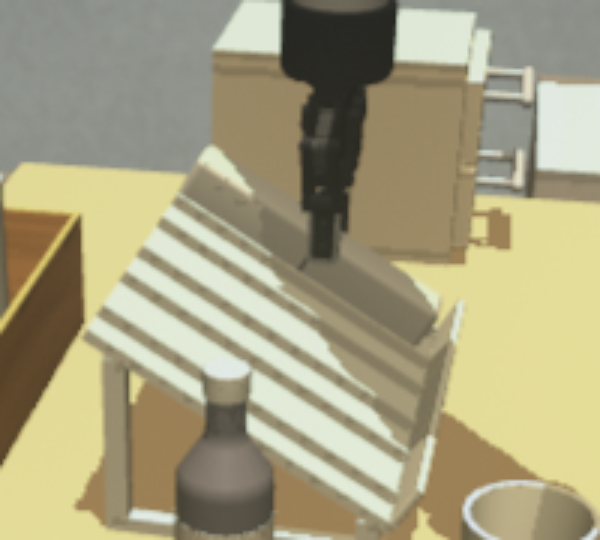

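The case lies parallel on the bed, with its lower end at (435,330) by the ledge and contact force building. Releasing and retreating.

Converted, -0.16 m is -16, -0.13 m is -13.

```bash
python3 nudge.py '[[0, 0, 0, 0, 0.04], [0, 0, 0, 0, 0.048], [0, 0, 0, 0, 0.06], [0, 0, 0, 0, 0.06]]' && python3 nudge.py '[[0, 0, -2, 0, 0.06], [0, 0, -5.5, 0, 0.06], [0, 0, -9, 0, 0.06], [0, 0, -13, 0, 0.06], [0, 0, -16, 0, 0.06]]'; python3 d.py .5688 .1851 .25 2.43;  python3 - <<'E'
from h import *
p,d=arm.grab_frame("top");np.save("pics/t4.npy",d)
P=cloud("top",d);w=np.array([.575,-.024,-.282]);e=P[...,2]-P[...,:2]@w[:2]-w[2]
m=((e>.03)&(e<.05)&(P[...,1]<-.29)&(P[...,1]>-.39)&(P[...,0]>.48)&(P[...,0]<.73))
q=P[m];print(len(q),q.min(0),q.max(0),q.mean(0),np.median(e[m])*.866,cv2.minAreaRect((q[:,:2]*1000).astype(np.float32)))
E
```

```text
clock: 8.33
tool_pos: [0.606, -0.3351, 0.0979]
eef_rot: [-0.0, 1.0, -0.017, -0.0]
wrist_force: [0.1, 0.3, 0.5]
gripper_width: 0.0597
finger_force: 0.0
clock: 8.75
tool_pos: [0.6061, -0.3356, 0.2615]
eef_rot: [0.001, 1.0, -0.017, 0.001]
wrist_force: [0.6, -1.1, 1.7]
gripper_width: 0.0598
finger_force: 0.0
t 8.75 pos [ 0.6061 -0.3356  0.2615] yaw -91.96012292004585 q [-0.083   0.7061  1.0406  1.1249 -0.5944  1.6009 -0.7953] F [ 0.6202 -1.133   1.7042] T [-0.0239 -0.0131  0.0127] w 0.059789073524931645 0.0
d [-0.0551 -0.5191  0.0107] turn -1.6474184263169644
960 [ 0.5577 -0.3545  0.0784] [ 0.6885 -0.3158  0.1614] [ 0.6261 -0.3316  0.1257] 0.034783052915071125 ((622.7642822265625, -336.1982727050781), (36.1065673828125, 131.41897583007812), 87.97586059570312)
```

Converted, -0.191 m is -19.1, -0.153 m is -15.3.

```bash
python3 nudge.py '[[-0.4, -3.8, 0, 0, 0.06], [-0.8, -7.6, 0, 0, 0.06], [-1.2, -11.5, 0, 0, 0.06], [-1.6, -15.3, 0, 0, 0.06], [-2, -19.1, 0, 0, 0.06]]' && python3 nudge.py '[[-0.4, -3.8, 0, 0, 0.06], [-0.8, -7.6, 0, 0, 0.06], [-1.2, -11.5, 0, 0, 0.06], [-1.6, -15.3, 0, 0, 0.06], [-2, -19.1, 0, 0, 0.06]]' && python3 nudge.py '[[-0.4, -3.8, 0, -0.5, 0.06], [-0.8, -7.6, 0, -1.1, 0.06], [-1.2, -11.5, 0, -1.7, 0.06], [-1.5, -13.7, 0, -2.3, 0.06], [-1.5, -13.7, 0, -2.9, 0.06]]' && python3 nudge.py '[[0, 0, 0, -0.6, 0.06], [0, 0, 0, -1.2, 0.06], [0, 0, 0, -1.8, 0.06], [0, 0, 0, -2.4, 0.06], [0, 0, 0, -3, 0.06]]' && python3 nudge.py '[[0, 0, 0, -0.6, 0.06], [0, 0, 0, -1.2, 0.06], [0, 0, 0, -1.8, 0.06], [0, 0, 0, -2.335, 0.06], [0, 0, 0, -2.335, 0.06]]'; python3 d.py .5688 .1851 .02 2.43
```

```text
clock: 9.22
tool_pos: [0.5922, -0.1419, 0.2579]
eef_rot: [-0.0, 1.0, -0.017, -0.0]
wrist_force: [0.4, 0.3, 0.5]
gripper_width: 0.0599
finger_force: 0.0
clock: 9.63
tool_pos: [0.5786, 0.0499, 0.2582]
eef_rot: [-0.0, 1.0, -0.017, -0.0]
wrist_force: [1.3, -0.5, -0.2]
gripper_width: 0.0601
finger_force: 0.0
clock: 10.05
tool_pos: [0.5674, 0.1936, 0.2571]
eef_rot: [-0.001, 0.961, 0.278, -0.001]
wrist_force: [0.2, 0.4, -0.6]
gripper_width: 0.06
finger_force: 0.0
clock: 10.47
tool_pos: [0.5687, 0.1853, 0.2581]
eef_rot: [-0.0, 0.839, 0.545, -0.0]
wrist_force: [0.2, -0.4, 0.1]
gripper_width: 0.0599
finger_force: 0.0
clock: 10.88
tool_pos: [0.5688, 0.1851, 0.2582]
eef_rot: [-0.0, 0.69, 0.723, -0.0]
wrist_force: [-0.2, -0.4, -0.6]
gripper_width: 0.0602
finger_force: 0.0
t 10.8833 pos [0.5688 0.1851 0.2582] yaw 2.6858262205673604 q [-0.957   0.3881  0.8101  1.431  -0.2803  1.4413 -0.1014] F [-0.1602 -0.4081 -0.5633] T [ 0.0141 -0.0468  0.0675] w 0.06022963737380358 0.0
d [-0.0001  0.0001  0.2382] turn 0.004465009861833866
```

```bash
python3 nudge.py '[[0, 0, 4, 0, 0.06], [0, 0, 8, 0, 0.06], [0, 0, 12, 0, 0.06], [0, 0, 16, 0, 0.06], [0, 0, 19, 0, 0.06]]' && python3 nudge.py '[[0, 0, 3, 0, 0.06], [0, 0, 4.3, 0, 0.06], [0, 0, 4.8, 0, 0.06], [0, 0, 4.8, 0, 0.06]]' && python3 nudge.py '[[0, 0, 0, 0, 0.03], [0, 0, 0, 0, 0.03], [0, 0, 0, 0, 0.03], [0, 0, 0, 0, 0.03], [0, 0, 0, 0, 0.03]]' 60 && python3 nudge.py '[[0, 0, -2, 0, 0.03], [0, 0, -5, 0, 0.03], [0, 0, -9, 0, 0.03], [0, 0, -13, 0, 0.03], [0, 0, -16, 0, 0.03]]' && python3 nudge.py '[[0, 0, -3, 0, 0.03], [0, 0, -6, 0, 0.03], [0, 0, -8, 0, 0.03], [0, 0, -8, 0, 0.03], [0, 0, -8, 0, 0.03]]' ; for i in 1 2 3; do python3 nudge.py '[[0, 0, 0, 0, 0.03]]' >/dev/null; python3 d.py | grep -o "F.*" ; done; python3 d.py .609 -.2424 .26 -92
```

```text
clock: 11.3
tool_pos: [0.5673, 0.1849, 0.0649]
eef_rot: [-0.001, 0.694, 0.72, -0.001]
wrist_force: [0.1, 0.5, 0.7]
gripper_width: 0.06
finger_force: 0.0
clock: 11.63
tool_pos: [0.5686, 0.185, 0.0199]
eef_rot: [-0.0, 0.693, 0.721, -0.001]
wrist_force: [-0.7, -0.2, 0.7]
gripper_width: 0.0599
finger_force: 0.0
clock: 12.05
tool_pos: [0.5704, 0.1857, 0.0226]
eef_rot: [0.001, 0.692, 0.722, 0.002]
wrist_force: [-1.1, -0.5, 6.2]
gripper_width: 0.0347
finger_force: 61.3
clock: 12.47
tool_pos: [0.5695, 0.1849, 0.1842]
eef_rot: [0.001, 0.692, 0.721, 0.001]
wrist_force: [0.6, 0.0, -4.0]
gripper_width: 0.0342
finger_force: 61.1
clock: 12.88
tool_pos: [0.5692, 0.1851, 0.2613]
eef_rot: [0.0, 0.692, 0.722, 0.001]
wrist_force: [-0.7, -0.7, -5.3]
gripper_width: 0.0345
finger_force: 61.1
F [ 0.2188  0.3461 -4.8029] T [-0.1826  0.0485 -0.0051] w 0.03426374641760998 61.09228849411011
F [-0.2627  0.3484 -4.0931] T [-0.1182 -0.0319  0.0252] w 0.03481738113485334 61.09757333993912
F [-0.4596  0.1342 -3.9475] T [-0.1547 -0.0387  0.0105] w 0.034639674070854394 61.09439134597778
t 13.1333 pos [0.568  0.1852 0.2586] yaw 2.4065302629846776 q [-0.96    0.3898  0.8144  1.4295 -0.2816  1.4453 -0.1056] F [-0.4596  0.1342 -3.9475] T [-0.1547 -0.0387  0.0105] w 0.034639674070854394 61.09439134597778
d [-0.429  0.023 -0.001] turn 1.647704788472751
```

The rows are not in the units I measure in: shifts go in cm and turns go in units of 0.2 rad. I convert before sending: -0.175 m is -17.5, -0.138 m is -13.8.

```bash
python3 nudge.py '[[-3, 0.15, 0, 0, 0.03], [-6.5, 0.35, 0, 0, 0.03], [-10, 0.55, 0, 0, 0.03], [-13.8, 0.75, 0, 0, 0.03], [-17.5, 0.93, 0, 0, 0.03]]' && python3 nudge.py '[[-3.8, 0.2, 0, 0, 0.03], [-7.5, 0.4, 0, 0, 0.03], [-11.2, 0.6, 0, 0, 0.03], [-15, 0.8, 0, 0, 0.03], [-18.7, 1, 0, 0, 0.03]]' && python3 nudge.py '[[-3.8, 0.2, 0, -0.5, 0.03], [-6.7, 0.37, 0, -1.1, 0.03], [-6.7, 0.37, 0, -1.7, 0.03], [-6.7, 0.37, 0, -2.3, 0.03], [-6.7, 0.37, 0, -2.9, 0.03]]' && python3 nudge.py '[[0, 0, 0, -0.6, 0.03], [0, 0, 0, -1.2, 0.03], [0, 0, 0, -1.8, 0.03], [0, 0, 0, -2.4, 0.03], [0, 0, 0, -3, 0.03]]'&& python3 nudge.py '[[0, 0, 0, -0.6, 0.03], [0, 0, 0, -1.2, 0.03], [0, 0, 0, -1.57, 0.03], [0, 0, 0, -1.57, 0.03]]'; python3 d.py .609 -.2424 .154 88
```

```text
clock: 13.55
tool_pos: [0.585, 0.0093, 0.2594]
eef_rot: [-0.0, 0.692, 0.722, -0.001]
wrist_force: [1.1, 0.2, -3.5]
gripper_width: 0.0349
finger_force: 61.2
clock: 13.97
tool_pos: [0.603, -0.1772, 0.2592]
eef_rot: [-0.001, 0.692, 0.722, -0.0]
wrist_force: [0.8, 0.4, -2.8]
gripper_width: 0.0351
finger_force: 61.2
clock: 14.38
tool_pos: [0.6093, -0.2435, 0.2587]
eef_rot: [-0.001, 0.455, 0.89, -0.0]
wrist_force: [0.2, 1.6, -4.3]
gripper_width: 0.0348
finger_force: 61.2
clock: 14.8
tool_pos: [0.6096, -0.2422, 0.2589]
eef_rot: [-0.001, 0.171, 0.985, 0.0]
wrist_force: [0.1, -0.1, -4.3]
gripper_width: 0.0345
finger_force: 61.2
clock: 15.13
tool_pos: [0.6095, -0.2423, 0.2591]
eef_rot: [-0.001, 0.016, 1.0, 0.0]
wrist_force: [-0.0, 0.6, -3.5]
gripper_width: 0.0349
finger_force: 61.2
t 15.1333 pos [ 0.6095 -0.2423  0.2591] yaw 88.19433672728928 q [-0.0381  0.4857  0.571   1.2418 -0.2558  1.4864  2.0403] F [-0.0194  0.6127 -3.4848] T [-0.0374 -0.0764 -0.0652] w 0.03486448576174585 61.17880582809448
d [ 0.0004 -0.0002  0.1051] turn 0.0033918157487483006
```

Converted, 0.106 m is 10.6, 0.102 m is 10.2.

```bash
python3 nudge.py '[[0, 0, 3, 0, 0.03], [0, 0, 6, 0, 0.03], [0, 0, 9, 0, 0.03], [0, 0, 10.2, 0, 0.03], [0, 0, 10.6, 0, 0.03]]' 20; python3 nudge.py '[[0, 0, 0.6, 0, 0.03], [0, 0, 1.2, 0, 0.03], [0, 0, 1.8, 0, 0.03], [0, 0, 2.4, 0, 0.03], [0, 0, 3, 0, 0.03]]'; python3 d.py .609 -.2424 .1 88; python3 nudge.py '[[0, 0, 0.6, 0, 0.034], [0, 0, 1.2, 0, 0.034], [0, 0, 1.8, 0, 0.034], [0, 0, 1.8, 0, 0.034]]' ; python3 d.py .609 -.2424 .1 88
```

```text
clock: 15.55
tool_pos: [0.6082, -0.2413, 0.1507]
eef_rot: [-0.003, 0.018, 1.0, 0.001]
wrist_force: [-0.0, -0.8, -3.8]
gripper_width: 0.0346
finger_force: 61.1
clock: 15.97
tool_pos: [0.61, -0.2439, 0.1267]
eef_rot: [0.001, 0.018, 1.0, -0.001]
wrist_force: [-5.4, -0.8, -0.3]
gripper_width: 0.0345
finger_force: 62.2
t 15.9667 pos [ 0.61   -0.2439  0.1267] yaw 87.88770091651608 q [-0.0366  0.5584  0.5413  1.4382 -0.294   1.2236  2.0709] F [-5.3814 -0.7912 -0.3077] T [-0.0845  0.5906 -0.1318] w 0.034472685091320544 62.2446683049202
d [0.0011 0.0015 0.0266] turn -0.001959988753766364
clock: 16.3
tool_pos: [0.6103, -0.2429, 0.1064]
eef_rot: [0.001, 0.018, 1.0, -0.0]
wrist_force: [-2.7, -1.8, 0.1]
gripper_width: 0.0344
finger_force: 62.2
t 16.3 pos [ 0.6103 -0.2429  0.1064] yaw 87.96534843200786 q [-0.0337  0.5763  0.5336  1.4588 -0.3032  1.1877  2.0775] F [-2.7133 -1.8396  0.1163] T [-0.4003 -0.0253 -0.2299] w 0.034372441342430615 62.20866680145264
d [0.0013 0.0005 0.0064] turn -0.0006047839524415657
```

```bash
python3 nudge.py '[[0, 0, 0.2, 0, 0.034], [0, 0, 0.4, 0, 0.034], [0, 0, 0.4, 0, 0.034]]'; python3 nudge.py '[[0, 0, 0.2, 0, 0.034], [0, 0, 0.3, 0, 0.034], [0, 0, 0.3, 0, 0.034]]'; python3 d.py
```

```text
clock: 16.55
tool_pos: [0.6105, -0.2424, 0.1026]
eef_rot: [0.001, 0.017, 1.0, -0.0]
wrist_force: [-1.9, -1.8, 0.4]
gripper_width: 0.0347
finger_force: 62.3
clock: 16.8
tool_pos: [0.6103, -0.2422, 0.0997]
eef_rot: [0.0, 0.017, 1.0, -0.0]
wrist_force: [-1.1, -0.4, 2.1]
gripper_width: 0.0345
finger_force: 62.4
t 16.8 pos [ 0.6103 -0.2422  0.0997] yaw 88.03510411823953 q [-0.0329  0.5821  0.5307  1.4656 -0.3065  1.1759  2.0803] F [-1.1217 -0.4459  2.0764] T [-0.2264 -0.3046 -0.0146] w 0.03447289611904925 62.4277138710022
```

Net +2 N plus the 4 N weight means it is bearing on the bed. One more mm, then release and go to case 1.

Converted, 0.0015 m is 0.15.

```bash
python3 nudge.py '[[0, 0, 0.15, 0, 0.034], [0, 0, 0.15, 0, 0.034]]' && python3 nudge.py '[[0, 0, 0, 0, 0.04], [0, 0, 0, 0, 0.048], [0, 0, 0, 0, 0.06], [0, 0, 0, 0, 0.06]]' && python3 nudge.py '[[0, 0, -2, 0, 0.06], [0, 0, -5.5, 0, 0.06], [0, 0, -9, 0, 0.06], [0, 0, -13, 0, 0.06], [0, 0, -16, 0, 0.06]]'; python3 d.py .6566 .2374 .26 12.02
```

```text
clock: 16.97
tool_pos: [0.6104, -0.2422, 0.0996]
eef_rot: [0.001, 0.017, 1.0, 0.0]
wrist_force: [-6.2, 1.9, 12.5]
gripper_width: 0.035
finger_force: 63.6
clock: 17.3
tool_pos: [0.6098, -0.242, 0.0973]
eef_rot: [-0.0, 0.017, 1.0, 0.0]
wrist_force: [0.4, -0.0, 0.0]
gripper_width: 0.0599
finger_force: 0.0
clock: 17.72
tool_pos: [0.61, -0.2425, 0.2609]
eef_rot: [0.001, 0.017, 1.0, -0.0]
wrist_force: [0.0, 0.2, 1.0]
gripper_width: 0.06
finger_force: 0.0
t 17.7167 pos [ 0.61   -0.2425  0.2609] yaw 88.01192740275322 q [-0.0398  0.4836  0.5731  1.2411 -0.2559  1.4858  2.0371] F [0.0355 0.2369 1.0069] T [-0.0406 -0.0729 -0.0649] w 0.06004708758682889 0.0
d [-0.0299  0.4812  0.0006] turn 1.3263093381145468
```

Converted, 0.2 m is 20, 0.16 m is 16.

```bash
python3 nudge.py '[[-0.25, 4, 0, 0, 0.06], [-0.5, 8, 0, 0, 0.06], [-0.75, 12, 0, 0, 0.06], [-1, 16, 0, 0, 0.06], [-1.24, 20, 0, 0, 0.06]]' && python3 nudge.py '[[-0.25, 4, 0, 0, 0.06], [-0.5, 8, 0, 0, 0.06], [-0.75, 12, 0, 0, 0.06], [-1, 16, 0, 0, 0.06], [-1.24, 20, 0, 0, 0.06]]' && python3 nudge.py '[[-0.25, 4, 0, 0.5, 0.06], [-0.5, 8.1, 0, 1.1, 0.06], [-0.5, 8.1, 0, 1.7, 0.06], [-0.5, 8.1, 0, 2.3, 0.06], [-0.5, 8.1, 0, 2.9, 0.06]]' && python3 nudge.py '[[0, 0, 0, 0.6, 0.06], [0, 0, 0, 1.2, 0.06], [0, 0, 0, 1.8, 0.06], [0, 0, 0, 2.4, 0.06], [0, 0, 0, 3, 0.06]]' && python3 nudge.py '[[0, 0, 0, 0.5, 0.06], [0, 0, 0, 0.73, 0.06], [0, 0, 0, 0.73, 0.06]]'; python3 d.py .6566 .2374 .02 12.02
python3 - <<'E'
from h import *
p,d=arm.grab_frame("top");cv2.imwrite("pics/t5.png",p[:,:,::-1])
P=cloud("top",d);w=np.array([.575,-.024,-.282]);e=P[...,2]-P[...,:2]@w[:2]-w[2]
for y in(-.242,-.336):
    m=((e>.032)&(e<.05)&(abs(P[...,1]-y)<.035)&(P[...,0]>.5)&(P[...,0]<.73));q=P[m]
    print(len(q),q.min(0),q.max(0),np.median(e[m])*.866,cv2.minAreaRect((q[:,:2]*1000).astype(np.float32)))
E
```

```text
clock: 18.13
tool_pos: [0.629, -0.0409, 0.2576]
eef_rot: [-0.0, 0.017, 1.0, 0.0]
wrist_force: [0.2, 0.4, -0.2]
gripper_width: 0.0601
finger_force: 0.0
clock: 18.55
tool_pos: [0.6483, 0.1587, 0.2576]
eef_rot: [-0.0, 0.017, 1.0, 0.0]
wrist_force: [1.2, -1.3, -1.3]
gripper_width: 0.0599
finger_force: 0.0
clock: 18.97
tool_pos: [0.656, 0.2388, 0.2568]
eef_rot: [-0.0, 0.304, 0.953, -0.001]
wrist_force: [-0.3, -0.7, -0.6]
gripper_width: 0.0598
finger_force: 0.0
clock: 19.38
tool_pos: [0.6562, 0.2375, 0.2573]
eef_rot: [-0.0, 0.573, 0.82, -0.0]
wrist_force: [0.2, 0.6, -0.0]
gripper_width: 0.06
finger_force: 0.0
clock: 19.63
tool_pos: [0.6562, 0.2376, 0.2572]
eef_rot: [-0.0, 0.63, 0.777, -0.0]
wrist_force: [0.8, -0.2, -0.2]
gripper_width: 0.0598
finger_force: 0.0
t 19.6333 pos [0.6562 0.2376 0.2572] yaw 11.926881079254144 q [-0.7764  0.6139  0.6892  1.1019 -0.3748  1.5443  0.0352] F [ 0.774  -0.1946 -0.1598] T [0.0204 0.0177 0.0667] w 0.0597557315881478 0.0
d [-0.0001  0.0006  0.2372] turn -0.0016252317629190122
1714 [ 0.5132 -0.2757  0.0513] [ 0.6923 -0.208   0.1607] 0.034730897560509066 ((602.9447631835938, -244.04977416992188), (67.82377624511719, 178.3059844970703), 88.56368255615234)
1733 [ 0.5088 -0.3708  0.0509] [ 0.6862 -0.3016  0.1634] 0.034828239582831516 ((597.68359375, -338.4134521484375), (69.17172241210938, 176.36521911621094), 88.56060791015625)
```

View pics/t5.png

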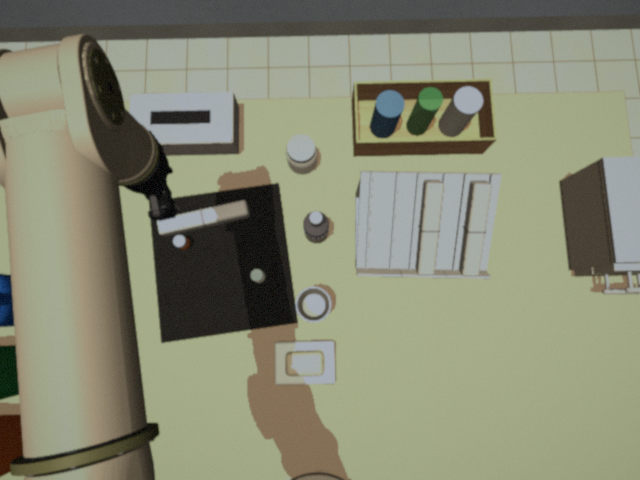

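Both cases lie in their troughs, columns 420–440 and 464–488, reaching down to the ledge at row 273; bystanders are unmoved. Picking up case 1.

Converted, 0.19 m is 19, 0.16 m is 16.

```bash
python3 nudge.py '[[0, 0, 4, 0, 0.06], [0, 0, 8, 0, 0.06], [0, 0, 12, 0, 0.06], [0, 0, 16, 0, 0.06], [0, 0, 19, 0, 0.06]]' && python3 nudge.py '[[0, 0, 3, 0, 0.06], [0, 0, 4.3, 0, 0.06], [0, 0, 4.7, 0, 0.06], [0, 0, 4.7, 0, 0.06]]' && python3 nudge.py '[[0, 0, 0, 0, 0.03], [0, 0, 0, 0, 0.03], [0, 0, 0, 0, 0.03], [0, 0, 0, 0, 0.03], [0, 0, 0, 0, 0.03]]' 60 && python3 nudge.py '[[0, 0, -2, 0, 0.03], [0, 0, -5, 0, 0.03], [0, 0, -9, 0, 0.03], [0, 0, -13, 0, 0.03], [0, 0, -16, 0, 0.03]]' && python3 nudge.py '[[0, 0, -3, 0, 0.03], [0, 0, -6, 0, 0.03], [0, 0, -8, 0, 0.03], [0, 0, -8, 0, 0.03], [0, 0, -8, 0, 0.03]]' ; for i in 1 2 3; do python3 nudge.py '[[0, 0, 0, 0, 0.03]]' >/dev/null; python3 d.py | grep -o "F.*" ; done; python3 d.py .613 -.149 .26 -92
```

```text
clock: 20.1
tool_pos: [0.6547, 0.2372, 0.0639]
eef_rot: [-0.001, 0.628, 0.778, -0.001]
wrist_force: [1.1, 0.6, -0.3]
gripper_width: 0.0597
finger_force: 0.0
clock: 20.43
tool_pos: [0.6561, 0.2372, 0.0204]
eef_rot: [-0.0, 0.629, 0.778, -0.001]
wrist_force: [0.4, 0.0, -0.2]
gripper_width: 0.06
finger_force: 0.0
clock: 20.85
tool_pos: [0.658, 0.2377, 0.0236]
eef_rot: [0.001, 0.629, 0.777, 0.002]
wrist_force: [-0.7, -0.4, 5.8]
gripper_width: 0.0346
finger_force: 61.4
clock: 21.27
tool_pos: [0.6569, 0.2372, 0.1851]
eef_rot: [0.001, 0.629, 0.777, 0.001]
wrist_force: [1.4, 1.1, -2.2]
gripper_width: 0.0346
finger_force: 60.9
clock: 21.68
tool_pos: [0.6569, 0.2372, 0.2621]
eef_rot: [0.001, 0.629, 0.777, 0.001]
wrist_force: [0.0, 0.9, -3.9]
gripper_width: 0.0344
finger_force: 60.9
F [-0.4848 -0.1007 -3.9678] T [ 0.1268  0.0216 -0.0424] w 0.03467335511114242 60.861310958862305
F [-0.2957 -0.0349 -3.9911] T [0.0795 0.0285 0.0099] w 0.03457347437338414 60.866761207580566
F [ 0.2819 -0.0296 -3.4981] T [ 0.0851 -0.0198 -0.0432] w 0.034369307828719914 60.87856471538544
t 21.9333 pos [0.6556 0.2374 0.2587] yaw 12.038141162277935 q [-0.7753  0.6141  0.689   1.0982 -0.3747  1.55    0.0368] F [ 0.2819 -0.0296 -3.4981] T [ 0.0851 -0.0198 -0.0432] w 0.034369307828719914 60.87856471538544
d [-0.369  -0.1222 -0.0008] turn 1.8158081109363904
```

Torque x is about +0.1, so the heavy end is at −y: turn to yaw −92°.

Converted, -0.1 m is -10, -0.175 m is -17.5.

```bash
python3 nudge.py '[[-3, -1, 0, 0, 0.03], [-6.5, -2.15, 0, 0, 0.03], [-10, -3.3, 0, 0, 0.03], [-13.8, -4.57, 0, 0, 0.03], [-17.5, -5.8, 0, 0, 0.03]]' && python3 nudge.py '[[-3.8, -1.26, 0, 0.4, 0.03], [-7.5, -2.48, 0, 1, 0.03], [-11.2, -3.7, 0, 1.6, 0.03], [-15, -5, 0, 2.2, 0.03], [-19.4, -6.42, 0, 2.8, 0.03]]' && python3 nudge.py '[[0, 0, 0, 0.6, 0.03], [0, 0, 0, 1.2, 0.03], [0, 0, 0, 1.8, 0.03], [0, 0, 0, 2.4, 0.03], [0, 0, 0, 3, 0.03]]' && python3 nudge.py '[[0, 0, 0, 0.6, 0.03], [0, 0, 0, 1.2, 0.03], [0, 0, 0, 1.8, 0.03], [0, 0, 0, 2.4, 0.03], [0, 0, 0, 3, 0.03]]'&& python3 nudge.py '[[0, 0, 0, 0.28, 0.03], [0, 0, 0, 0.28, 0.03], [0, 0, 0, 0.28, 0.03]]'; python3 d.py .613 -.149 .154 -92
```

```text
clock: 22.35
tool_pos: [0.6352, 0.0524, 0.2597]
eef_rot: [-0.0, 0.629, 0.777, -0.001]
wrist_force: [1.5, -0.9, -3.3]
gripper_width: 0.0345
finger_force: 61.2
clock: 22.77
tool_pos: [0.6135, -0.1455, 0.26]
eef_rot: [-0.001, 0.821, 0.571, -0.0]
wrist_force: [1.3, -0.4, -3.1]
gripper_width: 0.0347
finger_force: 61.2
clock: 23.18
tool_pos: [0.6139, -0.1444, 0.2598]
eef_rot: [-0.0, 0.953, 0.303, -0.001]
wrist_force: [-0.2, 0.6, -3.6]
gripper_width: 0.0348
finger_force: 61.2
clock: 23.6
tool_pos: [0.614, -0.1443, 0.2599]
eef_rot: [-0.0, 1.0, 0.008, -0.001]
wrist_force: [0.3, -0.4, -2.9]
gripper_width: 0.0344
finger_force: 61.2
clock: 23.85
tool_pos: [0.6141, -0.1443, 0.26]
eef_rot: [0.0, 1.0, -0.016, -0.001]
wrist_force: [-0.5, 0.6, -3.4]
gripper_width: 0.0349
finger_force: 61.2
t 23.85 pos [ 0.6141 -0.1443  0.26  ] yaw -91.88339351266333 q [-0.5325  0.6105  1.1683  1.3361 -0.555   1.5439 -1.0272] F [-0.5288  0.6351 -3.436 ] T [-0.0377 -0.1242  0.0347] w 0.034906959895083994 61.20211869478226
d [-0.0008  0.0047  0.106 ] turn 0.0020351671332099284
```

```bash
python3 nudge.py '[[-0.08, 0.47, 3, 0, 0.03], [-0.08, 0.47, 6, 0, 0.03], [-0.08, 0.47, 9, 0, 0.03], [-0.08, 0.47, 10.2, 0, 0.03], [-0.08, 0.47, 10.6, 0, 0.03]]' 20; python3 nudge.py '[[0, 0, 0.6, 0, 0.03], [0, 0, 1.2, 0, 0.03], [0, 0, 1.8, 0, 0.03], [0, 0, 2.4, 0, 0.03], [0, 0, 3, 0, 0.03]]'; python3 d.py .613 -.149 .1 -92; python3 nudge.py '[[0, 0, 0.6, 0, 0.034], [0, 0, 1.2, 0, 0.034], [0, 0, 1.8, 0, 0.034], [0, 0, 1.8, 0, 0.034]]' ; python3 d.py .613 -.149 .1 -92
```

```text
clock: 24.27
tool_pos: [0.612, -0.1482, 0.1521]
eef_rot: [-0.001, 1.0, -0.017, -0.002]
wrist_force: [-1.2, 1.8, -2.8]
gripper_width: 0.0347
finger_force: 61.2
clock: 24.68
tool_pos: [0.6137, -0.1504, 0.1271]
eef_rot: [0.0, 1.0, -0.018, 0.001]
wrist_force: [-4.0, 0.6, 1.8]
gripper_width: 0.0343
finger_force: 62.6
t 24.6833 pos [ 0.6137 -0.1504  0.1271] yaw -92.0150043559393 q [-0.5185  0.7011  1.0957  1.529  -0.6374  1.3025 -0.9541] F [-4.0128  0.6229  1.7509] T [ 0.0512  0.2766 -0.0602] w 0.03433240434319274 62.601493299007416
d [-0.0009 -0.0014  0.0271] turn -0.0002618754132821461
clock: 25.02
tool_pos: [0.6136, -0.1491, 0.1062]
eef_rot: [0.0, 1.0, -0.017, 0.0]
wrist_force: [-1.0, 0.5, 1.1]
gripper_width: 0.0348
finger_force: 62.3
t 25.0167 pos [ 0.6136 -0.1491  0.1062] yaw -91.98940678944788 q [-0.513   0.7201  1.0785  1.5501 -0.6541  1.2699 -0.9442] F [-1.0131  0.4749  1.1475] T [-0.0139 -0.329  -0.0475] w 0.03484913504089055 62.25041002035141
d [-0.0006 -0.0001  0.0062] turn 0.00018488640249143514
```

```bash
python3 nudge.py '[[0, 0, 0.2, 0, 0.034], [0, 0, 0.4, 0, 0.034], [0, 0, 0.4, 0, 0.034]]'; python3 nudge.py '[[0, 0, 0.2, 0, 0.034], [0, 0, 0.3, 0, 0.034], [0, 0, 0.3, 0, 0.034]]'; python3 nudge.py '[[0, 0, 0.15, 0, 0.034], [0, 0, 0.15, 0, 0.034]]'
```

```text
clock: 25.27
tool_pos: [0.6136, -0.1492, 0.1028]
eef_rot: [0.0, 1.0, -0.017, 0.0]
wrist_force: [-1.4, 0.2, 2.1]
gripper_width: 0.0347
finger_force: 62.3
clock: 25.52
tool_pos: [0.6134, -0.1494, 0.1003]
eef_rot: [0.0, 1.0, -0.018, 0.0]
wrist_force: [-2.7, 0.0, 4.8]
gripper_width: 0.0344
finger_force: 62.6
clock: 25.68
tool_pos: [0.6134, -0.1494, 0.1003]
eef_rot: [-0.0, 1.0, -0.018, 0.001]
wrist_force: [-7.7, 3.1, 16.5]
gripper_width: 0.0345
finger_force: 63.9
```

Seated (force rising). Release, retreat up and back, then check.

Converted, -0.19 m is -19, -0.16 m is -16.

```bash
python3 nudge.py '[[0, 0, 0, 0, 0.04], [0, 0, 0, 0, 0.048], [0, 0, 0, 0, 0.06], [0, 0, 0, 0, 0.06]]' && python3 nudge.py '[[0, 0, -2, 0, 0.06], [0, 0, -5.5, 0, 0.06], [0, 0, -9, 0, 0.06], [0, 0, -13, 0, 0.06], [0, 0, -16, 0, 0.06]]' && python3 nudge.py '[[0, -3, -2, 0, 0.06], [0, -7, -3, 0, 0.06], [0, -11, -3, 0, 0.06], [0, -15, -3, 0, 0.06], [0, -19, -3, 0, 0.06]]' && python3 nudge.py '[[0, -4, 0, 0, 0.06], [0, -8, 0, 0, 0.06], [0, -12, 0, 0, 0.06], [0, -15, 0, 0, 0.06], [0, -15, 0, 0, 0.06]]'
python3 - <<'E'
from h import *
p,d=arm.grab_frame("top");cv2.imwrite("pics/t6.png",cv2.resize(p[130:350,270:510,::-1],None,fx=2.7,fy=2.7))
P=cloud("top",d);w=np.array([.575,-.024,-.282-0]);th=np.radians(-2.05);s=np.radians(30)
X=np.array([np.cos(s)*np.cos(th),np.cos(s)*np.sin(th),np.sin(s)]);Y=np.array([-np.sin(th),np.cos(th),0]);Z=np.cross(X,Y)
for x,y in((.6225,-.149),(.6185,-.2424),(.6145,-.3366)):
    q=(P.reshape(-1,3)-np.array([x,y,.08]));q=np.c_[q@X,q@Y,q@Z]
    q=q[(abs(q[:,0])<.13)&(abs(q[:,1])<.03)]
    t=q[(q[:,2]>.028)&(q[:,2]<.045)&(q[:,0]>-.088)]   # case top, ledge excluded
    print(len(t),"top end",np.percentile(t[:,0],99.5),"y",np.percentile(t[:,1],[1,50,99]),"z",np.median(t[:,2]),"yaw/pitch slopes",np.polyfit(t[:,0],t[:,1],1)[0],np.polyfit(t[:,0],t[:,2],1)[0])
E
```

```text
clock: 26.02
tool_pos: [0.6131, -0.149, 0.0978]
eef_rot: [-0.0, 1.0, -0.017, -0.0]
wrist_force: [-0.1, 0.8, -0.5]
gripper_width: 0.0603
finger_force: 0.0
clock: 26.43
tool_pos: [0.6133, -0.1496, 0.2612]
eef_rot: [0.0, 1.0, -0.018, 0.001]
wrist_force: [1.1, -0.2, 0.4]
gripper_width: 0.0596
finger_force: 0.0
clock: 26.85
tool_pos: [0.6198, 0.0426, 0.2884]
eef_rot: [-0.0, 1.0, -0.018, 0.0]
wrist_force: [1.1, -0.4, -0.3]
gripper_width: 0.06
finger_force: 0.0
clock: 27.27
tool_pos: [0.6244, 0.2007, 0.2865]
eef_rot: [-0.001, 1.0, -0.011, -0.001]
wrist_force: [-0.1, 1.2, -0.5]
gripper_width: 0.06
finger_force: 0.0
1571 top end 0.0996043503911171 y [-0.0195 -0.0011  0.0159] z 0.03425219089438706 yaw/pitch slopes -0.0045128786707787855 -0.001981736021564402
1572 top end 0.09937075523430107 y [-0.0183 -0.0001  0.0166] z 0.03435075735319923 yaw/pitch slopes -0.0017622435285961741 -0.0029648441003756847
1576 top end 0.09917213823520772 y [-0.0166  0.002   0.0183] z 0.03450548144327457 yaw/pitch slopes -0.0029406914156139487 -0.0017211593672162957
```

View pics/t6.png

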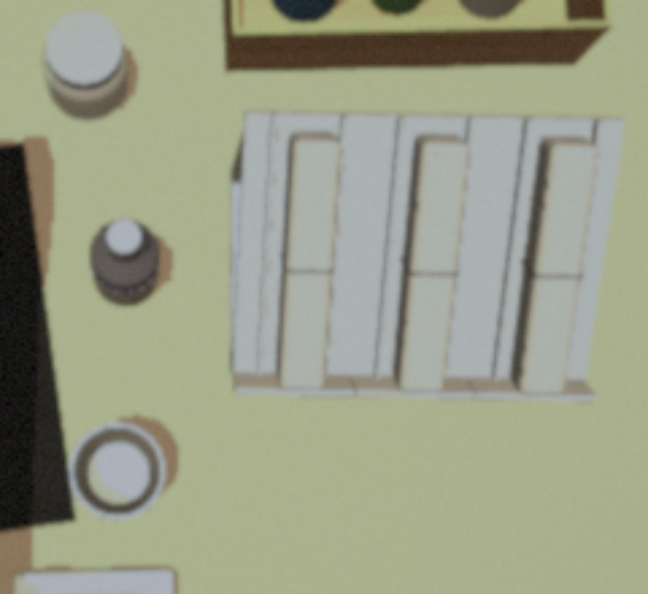

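All three cases lie in their troughs at the ledge, with bands level at row ~271. They are flat and centred to about 2 mm, with upper ends near +100 mm. Handing in.

```bash
python3 -c "
from rig import arm
print(arm.sign_off())"
```

```text
the job is handed in; nothing more can be done
None
```

I put all three cases in the rack, one per trough, flat against the foot ledge with their heavy ends down, and handed the job in at about 27 s; the bystanders looked unmoved in the camera views, and no verdict was returned.

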